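# Draw the hairbrush out of the vanity organiser

## Robot

A 6-joint arm with a two-finger parallel gripper is mounted at the origin on the work surface. World frame = base frame: x ahead of the robot, y to its left, z up, the work surface at z = 0. Lengths are in mm, angles in rad, forces in N, time in s.
With the tool pointing down it reaches from about 425 to 925 mm from the base axis. Payload 12.5 kg.
Tool frame: the origin (TCP) lies on the front face of the gripper's body, between the roots of the fingers; the fingertips stand 73 mm ahead of it and the grasp point (between the pads) lies 54 mm ahead of it; z points along the fingers, x is the direction in which the jaws open and shut, and the axes are right-handed (so a half turn about z gives the same grasp; the last joint's range is limited). The gripper opens to 85 mm and grips with 20 to 120 N. Pads are 22 mm wide; open, the fingers measure 114 mm over their backs; the gripper's body (76 mm by 85 mm) begins 54 mm behind the grasp point. The pads swing forward as they close: fully open they stand 13 mm farther back than shut.
Start: joints at [1.172, 0.491, 1.559, -0, 1.092, -0.106], TCP at [180.376, 598.415, 303.927] pointing down, gripper open.
Joint ranges: [-3.1, 3.1], [-0.84, 2.19], [0.05, 2.79], [-1.13, 4.28], [0.06, 2.93], [-2.69, 2.69]. Speed limits (rad/s): [2.22, 2.22, 2.79, 3.14, 3.14, 3.14].

## Interface

Orientations are given as a unit quaternion [x, y, z, w].
In Python, from cell import ctrl, read_camera, order gives the robot as it stands. The module is installed in compiled form; this text tells all that it offers.
- The arm moves only by the tool play_rows, never from a script. Its argument "rows" is a list of rows, each an object of numbers: "tx", "ty", "tz": the shift along the tool's x, y, z each as a share of 0.04 m, from -1 to 1; "ax", "ay", "az": the turn, a rotation vector about the tool's x, y, z each as a share of 0.1 rad, from -1 to 1; "hand": the closure, from 0 (fully open) to 1 (shut). A call has 1 to 12 rows; each row shifts and turns the pose as measured when the row begins, along the tool's axes as they then stand; what a row does not reach is not made up. A row lasts 1/12 s, in which the tool goes at most 41.7 mm and 7.16 degrees, less where a joint would pass 70% of its speed; a pose out of reach is approached as far as the arm can. A call with a number of a shift or a turn outside -1 to 1 is refused whole. A call with a gripper value outside its range is refused whole. The fingers move at their own pace and stop on an object; "newtons" is the grip in N (left out, the last holds). Time passes only in rows, so rows that do not move let the fingers close. It gives the time, the measured TCP pose, the force and the opening at its end, in the units of the state.
- ctrl.read_state(): the state, without advancing time (a new reading comes with each control period).
- read_camera(name): name is "scene" or "side" or "wrist"; returns a dict with "color" (480x640x3 uint8, blue, green, red), "fx", "fy", "cx", "cy" (pixels), "pose" (4x4, takes a point from camera to world coordinates). Camera axes: x right, y down, z forward; pixel columns grow to the right and rows downward; lengths in mm; the calibration is good to about 2 mm. A picture is of the moment at which its call begins. There is no depth.
- order.finish_job(): hands the job in, once; it reports no verdict.
The state is a dict: "t": time; "joint_positions": joint angles; "dq": joint speeds; "joint_torque": joint torques, N m; "tcp_pos": TCP position; "tcp_rot": TCP orientation; "contact_force": force on the tool from outside, world axes, zero at the start; "wrist_torque": the same for the moment, N m; "gripper_width": finger opening in mm.
Only numpy, scipy, OpenCV 4.12 (cv2) and the standard library are available. Lean on these libraries where they do the work, as an engineer would, in place of code of your own. Each camera call takes 0.05 s, during which the arm holds its last target. There are 200 camera calls.

## Task

The hairbrush lies in the bamboo vanity organiser, under its sliding tray and half deck. Slide the loaded tray along its rails fully home under the deck, keeping the soap bar and the tin in it; then take the brush by the handle, tilt it and draw it out diagonally, handle first, through the opening that is left. Finish holding the brush motionless in the gripper, nothing set down, both of its ends well above the top of the deck (a hand's breadth), with the tray still home and the other things on the counter left where they stand.

Things in the scene. Friction and masses are not known exactly. Their poses are not given: they have to be found in the camera images.
- organiser: bamboo vanity organiser, fixed, 128 wide (its x) x 270 long (its y) mm. Origin: centre of its underside on the counter, z up. Well inside: x -50 to +50, y -125 to +125, floor top z 6. Side walls 14 thick, tops z 56: the rails the tray rides on, between 5 mm guide strips at their outer edges (inner faces x +-59, tops z 61). End wall at y -135 to -125, top z 54. The open half is at -y
- opening (a point): centre of the opening that is left once the tray is home: 140 mm along the organiser's y (y -125 to +15) x 100 mm wide, at rail height (56 mm above the counter). The well runs on towards +y below the home tray, 50 mm high there from floor to the tray's underside
- deck_edge (a point): middle of the top edge of the fixed deck, at organiser y +24, 90 mm above the counter. The deck (8 thick) covers y +24 to +135 over the full width; below it, z 56 to 82, is the tray's slot, open towards -y, its back wall at y +125
- tray_front (a point): loose tray on the rails, 114 wide x 110 long, walls 18 high, dark front board (114 wide, 8 thick, 24 high) at its -y end. Point: centre of the board's outer face, 12 above the underside; axes as the organiser's. Starts drawn out 60 to 105 mm towards -y; home it stops on the slot's back wall with this point at organiser y +15. About 0.3 kg loaded, slides by friction (1 to 3 N), 1.5 mm side play
- soap_center (a point): wrapped soap bar, 36 x 56 x 15 mm, white with a green band, lying loose in the tray; its centre
- tin_center (a point): round metal tin, 47 mm diameter, 15 high, lying loose in the tray; its centre
- brush_grip (a point): bamboo hairbrush, 210 mm long, 0.09 kg, lying in the well on its flat back, bristles up, nearly along the organiser's y, handle at the open (-y) end, head below tray and deck. Point: on the handle's axis, 60 mm from its end, half-way up. Own axes: y from handle end to head tip, z from back to bristles. Handle 100 long, 24 wide, 20 thick; centre of mass half-way along the brush
- brush_butt (a point): end of the brush's handle, half-way up (10 mm above the flat underside), 60 mm behind brush_grip
- brush_tip (a point): tip of the brush's head, 150 mm ahead of brush_grip, 4.5 mm above the brush's flat underside. The head is 85 long, 46 wide, its back 9 thick, with bristles (rigid) up to 22 mm above the underside from 76 to 8 mm short of the tip; the neck behind it is 12 thick
- tumbler: clear glass tumbler, 74 mm diameter, 95 high, on the counter; origin under its centre; leave alone
- dish: cream ceramic soap dish with soap, 130 x 90 x 30 mm; origin under its centre; leave alone
- pump: amber pump bottle, 62 mm diameter, 160 high; origin under its centre; leave alone
- jar: white ceramic jar with wooden lid, 72 mm diameter, 85 high; origin under its centre; leave alone
- comb: bamboo comb, 170 x 40 x 6 mm, lying near the stone upstand at the back; origin under its centre; leave alone
There are look-alikes about, which are no part of the job. There is more than one size of the part that bears tray_front; the job needs the largest. What is meant by the part that bears brush_grip is not turquoise, and is the smaller of those in its own colour.

How it is judged:
By the outcome, as a careful person would: the job done as asked, in the order asked, and still so for the second after the job is handed in, while the arm keeps its last pose, push and grip.
It also fails if it takes over 54 s, if anything falls off the work surface, if the arm or the gripper's body presses on something with over 40 N, if the wrist force passes 120 N, or if a joint passes its speed limit or range.

## Working session

There is one attempt and no reset: what is moved stays moved. The work goes in short steps, Python scripts to look and compute and a tool call to move; the robot and the scene stay as the last step left them, time stands still between calls to the robot, and variables do not carry over. Pictures are saved under pics/ and viewed, about 8 in all and at most 12, crops included, and the job is handed in when it is done.

Besides the shell and the picture viewer there is one more tool, called after "Emit:" as name(argument=value, ...) on one line, values as JSON. play_rows: Moves the arm, as the interface text tells. Its arguments: {"type":"object","properties":{"rows":{"type":"array","items":{"type":"object","properties":{"tx":{"type":"number","minimum":-1,"maximum":1},"ty":{"type":"number","minimum":-1,"maximum":1},"tz":{"type":"number","minimum":-1,"maximum":1},"ax":{"type":"number","minimum":-1,"maximum":1},"ay":{"type":"number","minimum":-1,"maximum":1},"az":{"type":"number","minimum":-1,"maximum":1},"hand":{"type":"number"}}}},"newtons":{"type":"number"}},"required":["rows"]}

```bash
mkdir -p pics; ls
python3 - <<'E'
from cell import ctrl, read_camera
import cv2, numpy as np, pickle
s=ctrl.read_state(); print(s)
for n in ["scene","side","wrist"]:
    c=read_camera(n); cv2.imwrite(f"pics/{n}0.png",c["color"]); pickle.dump(c,open(f"{n}0.pkl","wb"))
    print(n,c["fx"],c["fy"],c["cx"],c["cy"],np.round(c["pose"],3).tolist())
E
```

```text
pics
{'t': 0.0, 'joint_positions': array([ 1.17236419e+00,  4.91570319e-01,  1.55944951e+00,  8.31626935e-06,
        1.09167806e+00, -1.05622658e-01]), 'dq': array([ 0.00085133, -0.00022516, -0.00091672, -0.00021905, -0.00037199,
        0.00055624]), 'joint_torque': array([ 1.08809021e-03, -6.18462610e+01, -2.61592752e+01, -9.74976456e-05,
        4.08962049e-03,  3.89770912e-05]), 'tcp_pos': array([180.33803845, 598.27132543, 303.32098272]), 'tcp_rot': array([ 8.02697497e-01,  5.96386135e-01, -4.77735755e-04,  2.77797034e-04]), 'contact_force': array([-3.01552021e-04,  1.47359140e+00,  6.02659589e-01]), 'wrist_torque': array([-0.00394696,  0.0151916 , -0.03607833]), 'gripper_width': 85.13664716903878}
scene 537.8930560782701 537.8930560782701 323.39301694529814 245.23510917141223 [[0.616, 0.537, -0.576, 1131.347], [0.787, -0.402, 0.467, -554.267], [0.019, -0.741, -0.671, 840.23], [0.0, 0.0, 0.0, 1.0]]
side 552.8375584395175 552.8375584395175 315.77833449203337 232.82940131898127 [[0.995, -0.083, 0.049, 428.646], [-0.094, -0.732, 0.675, -1033.916], [-0.021, -0.676, -0.736, 1193.614], [0.0, 0.0, 0.0, 1.0]]
wrist 426.53906896420415 426.53906896420415 310.4535939733816 242.36210067598554 [[0.289, 0.909, 0.299, 103.355], [0.957, -0.274, -0.091, 622.258], [-0.001, 0.313, -0.95, 373.939], [0.0, 0.0, 0.0, 1.0]]
```

View pics/scene0.png

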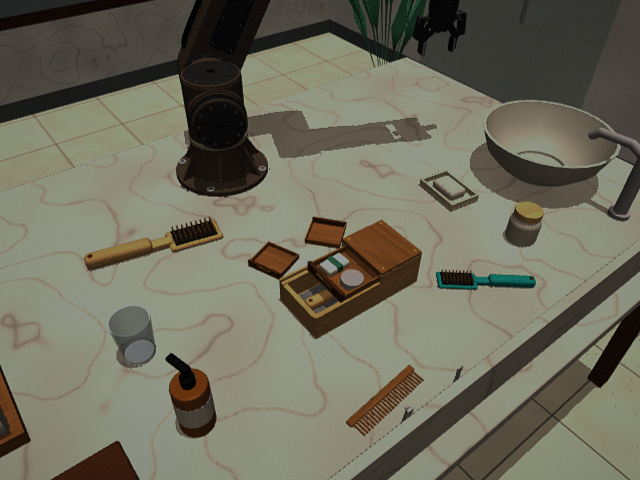

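View pics/side0.png

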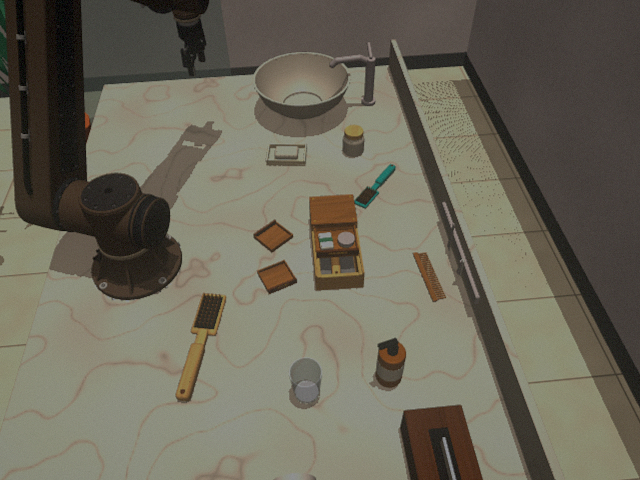

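The scene view shows the organiser at about (350,275), deck to the upper right and open end to the lower left, with the brush handle in the well at (318,300). The side view shows it at about (337,245). Two loose look-alike trays lie beside it, and there is a bigger bamboo brush and a turquoise brush. I'll zoom in on the organiser next.

Run:
```python
import cv2
a=cv2.imread("pics/scene0.png")[212:342,270:430]; cv2.imwrite("pics/sc1.png",cv2.convertScaleAbs(cv2.resize(a,None,fx=4.6,fy=4.6,interpolation=cv2.INTER_CUBIC),alpha=1.5))
a=cv2.imread("pics/side0.png")[188:296,300:372]; cv2.imwrite("pics/si1.png",cv2.convertScaleAbs(cv2.resize(a,None,fx=5.5,fy=5.5,interpolation=cv2.INTER_CUBIC),alpha=1.5))
```

```text
(no output)
```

View pics/sc1.png

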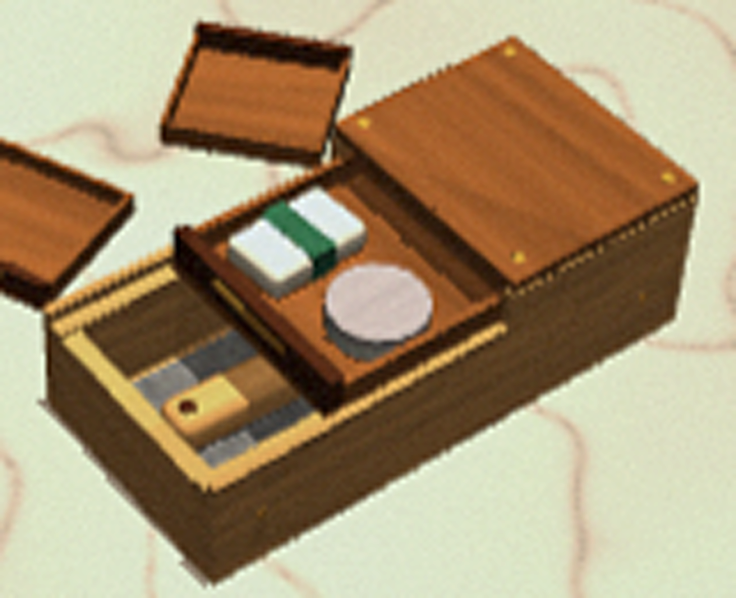

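View pics/si1.png

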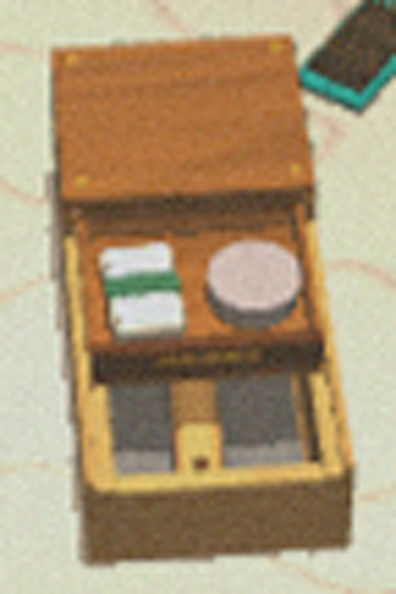

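The crops show the deck corners, the front board and the handle clearly. The handle hole is at (188,407) in the scene crop and (200,462) in the side crop. Next I fit the poses.

```bash
cat > h.py <<'E'
import pickle, numpy as np
from scipy.optimize import least_squares
from scipy.spatial.transform import Rotation as R
C={n:pickle.load(open(f"{n}0.pkl","rb")) for n in ("scene","side")}
def proj(c,P):
    T=np.linalg.inv(c["pose"]); q=T[:3,:3]@P+T[:3,3]; return np.array([c["fx"]*q[0]/q[2]+c["cx"],c["fy"]*q[1]/q[2]+c["cy"]])
def ray(c,uv,z):
    d=c["pose"][:3,:3]@np.array([(uv[0]-c["cx"])/c["fx"],(uv[1]-c["cy"])/c["fy"],1]); o=c["pose"][:3,3]; return o+d*(z-o[2])/d[2]
def un(n,p): return np.array(p)/4.6+[270,212] if n=="scene" else np.array(p)/5.5+[300,188]
def W(p,P): c,s=np.cos(p[2]),np.sin(p[2]); return np.array([p[0]+c*P[0]-s*P[1],p[1]+s*P[0]+c*P[1],P[2]])
def O(p,P): c,s=np.cos(p[2]),np.sin(p[2]); d=np.array(P[:2])-p[:2]; return np.array([c*d[0]+s*d[1],-s*d[0]+c*d[1],P[2]])
E
cat > fit.py <<'E'
from h import *
K=[("scene",(-64,24,90),(337,125)),("scene",(-64,135,90),(513,38)),("scene",(64,135,90),(697,185)),("scene",(64,24,90),(513,288)),
("scene",(-64,-135,0),(43,402)),("scene",(64,-135,0),(212,583)),
("side",(-64,135,90),(52,50)),("side",(64,135,90),(293,37)),("side",(64,24,90),(312,190)),("side",(-64,24,90),(60,205)),("side",(-64,-135,0),(85,562)),("side",(64,-135,0),(350,548))]
f=lambda p:np.concatenate([proj(C[n],W(p,P))-un(n,q) for n,P,q in K])
r=least_squares(f,[600,0,0],x_scale=[100,100,.1]); p=r.x
print(p,np.round(r.fun.reshape(-1,2),1).tolist())
np.save("org.npy",p)
def at(n,q,z,l): print(n,l,np.round(O(p,ray(C[n],un(n,q),z)),1))
at("scene",(177,232),80,"board L top"); at("scene",(330,393),80,"board R top");at("scene",(325,412),56,"board R bot")
at("side",(95,380),56,"board L bot"); at("side",(322,370),56,"board R bot"); at("side",(92,350),80,"board Ltop"); at("side",(322,340),80,"board R top")
at("scene",(188,407),26,"hole"); at("side",(200,462),26,"hole")
at("side",(194,385),26,"axis"); at("side",(199,471),26,"butt top"); at("scene",(178,418),26,"butt top"); 
at("side",(177,470),26,"buttL");at("side",(220,470),26,"buttR");at("scene",(163,400),26,"buttL");at("scene",(194,433),26,"buttR")
at("side",(172,385),26,"L2");at("side",(215,385),26,"R2")
at("scene",(298,240),89,"soap");at("scene",(378,303),89-15+2,"tin");at("side",(142,288),77,"soap");at("side",(254,275),77,"tin")
E
python3 fit.py
```

```text
[ 5.56793123e+02 -1.45141427e+01 -3.44832045e-02] [[-1.8, -0.7], [-0.1, -0.8], [0.4, -0.4], [-0.5, -0.8], [-0.1, 0.1], [-1.3, 0.9], [0.3, -0.9], [0.6, -1.0], [1.4, -1.2], [0.9, -1.2], [0.5, -0.1], [-0.1, -0.4]]
scene board L top [-52.6 -68.7  80. ]
scene board R top [ 62.3 -71.6  80. ]
scene board R bot [ 52.9 -65.8  56. ]
side board L bot [-55.3 -67.1  56. ]
side board R bot [ 55.8 -69.3  56. ]
side board Ltop [-56.3 -68.3  80. ]
side board R top [ 54.8 -70.6  80. ]
scene hole [ -4.8 -96.1  26. ]
side hole [ -6.3 -98.1  26. ]
side axis [ -5.1 -49.   26. ]
side butt top [  -7.2 -103.7   26. ]
scene butt top [  -2.  -103.4   26. ]
side buttL [ -17.9 -102.2   26. ]
side buttR [   3.  -103.8   26. ]
scene buttL [ -14.5 -102.7   26. ]
scene buttR [   9.1 -102.7   26. ]
side L2 [-16.1 -48.1  26. ]
side R2 [  5.4 -49.8  26. ]
scene soap [-10.7 -33.7  89. ]
scene tin [ 29.9 -20.4  76. ]
side soap [-29.2 -27.6  77. ]
side tin [ 26.5 -23.3  77. ]
```

Emit:
play_rows(rows=[{"ty":0.9,"az":0.58,"hand":0.3},{"ty":0.9,"az":0.58,"hand":0.3},{"ty":0.9,"az":0.58,"hand":0.3},{"ty":0.9,"az":0.58,"hand":0.3},{"ty":0.9,"az":0.58,"hand":0.3},{"ty":0.9,"az":0.58,"hand":0.3},{"ty":0.9,"az":0.58,"hand":0.3},{"ty":0.9,"az":0.58,"hand":0.3},{"ty":0.9,"az":0.58,"hand":0.3},{"ty":0.9,"az":0.58,"hand":0.3},{"ty":0.9,"az":0.58,"hand":0.3},{"ty":0.9,"az":0.58,"hand":0.3}], newtons=60)

```text
invalid input
```

Emit:
play_rows(rows=[{"ty":0.9,"az":0.58,"hand":0.3},{"ty":0.9,"az":0.58,"hand":0.3},{"ty":0.9,"az":0.58,"hand":0.3},{"ty":0.9,"az":0.58,"hand":0.3},{"ty":0.9,"az":0.58,"hand":0.3},{"ty":0.9,"az":0.58,"hand":0.3},{"ty":0.9,"az":0.58,"hand":0.3},{"ty":0.9,"az":0.58,"hand":0.3}])

```text
invalid input
```

```bash
cat >> h.py <<'E'
org=np.load("org.npy") if __import__("os").path.exists("org.npy") else None
def togo(s,P,tilt=0):
    """remaining move to organiser-frame TCP P with tool x along org x, handle-up tilt rad; in tool axes mm / rad"""
    Rt=R.from_euler("z",org[2])*R.from_euler("x",np.pi)*R.from_euler("x",-tilt)
    Rc=R.from_quat(s["tcp_rot"])
    return np.round(Rc.inv().apply(W(org,P)-s["tcp_pos"]),1), np.round((Rc.inv()*Rt).as_rotvec(),3)
def where(s): print("t",round(s["t"],2),"org tcp",np.round(O(org,s["tcp_pos"]),1),s["tcp_pos"][2].round(1),"F",s["contact_force"].round(1),"w",round(s["gripper_width"],1))
E
python3 - <<'E'
from h import *
from cell import ctrl
s=ctrl.read_state(); where(s); print(s["joint_positions"].round(2)); print(togo(s,(0,-105,160)))
E
```

```text
t 0.15 org tcp [-397.4  599.5  303.5] 303.5 F [0.4 0.  0.7] w 85.5
[ 1.17  0.49  1.56  0.    1.09 -0.11]
(array([-579.5,  564.1,  143.9]), array([0.000e+00, 1.000e-03, 1.312e+00]))
```

Emit:
play_rows(rows=[{"tx":0,"ty":0.9,"tz":0,"ax":0,"ay":0,"az":0.58,"hand":0.3}], newtons=60)

```text
t: 0.23
tcp_pos: [211.3, 588.9, 303.3]
tcp_rot: [0.818, 0.575, -0.001, -0.0]
contact_force: [0.4, 0.9, -0.2]
gripper_width: 75.4
```

Every key is required.

Emit:
play_rows(rows=[{"tx":0,"ty":0.9,"tz":0,"ax":0,"ay":0,"az":0.58,"hand":0.3},{"tx":0,"ty":0.9,"tz":0,"ax":0,"ay":0,"az":0.58,"hand":0.3},{"tx":0,"ty":0.9,"tz":0,"ax":0,"ay":0,"az":0.58,"hand":0.3},{"tx":0,"ty":0.9,"tz":0,"ax":0,"ay":0,"az":0.58,"hand":0.3},{"tx":0,"ty":0.9,"tz":0,"ax":0,"ay":0,"az":0.58,"hand":0.3},{"tx":0,"ty":0.9,"tz":0,"ax":0,"ay":0,"az":0.58,"hand":0.3},{"tx":0,"ty":0.9,"tz":0,"ax":0,"ay":0,"az":0.58,"hand":0.3},{"tx":0,"ty":0.9,"tz":0,"ax":0,"ay":0,"az":0.58,"hand":0.3},{"tx":0,"ty":0.9,"tz":0,"ax":0,"ay":0,"az":0.58,"hand":0.3},{"tx":0,"ty":0.9,"tz":0,"ax":0,"ay":0,"az":0.58,"hand":0.3}])

```text
t: 1.07
tcp_pos: [512.1, 376.5, 299.8]
tcp_rot: [0.952, 0.306, -0.002, 0.001]
contact_force: [1.1, 0.9, 0.5]
gripper_width: 59.3
```

Emit:
play_rows(rows=[{"tx":0,"ty":0.9,"tz":0,"ax":0,"ay":0,"az":0.58,"hand":0.3},{"tx":0,"ty":0.9,"tz":0,"ax":0,"ay":0,"az":0.58,"hand":0.3},{"tx":0,"ty":0.9,"tz":0,"ax":0,"ay":0,"az":0.58,"hand":0.3},{"tx":0,"ty":0.9,"tz":0,"ax":0,"ay":0,"az":0.58,"hand":0.3},{"tx":0,"ty":0.9,"tz":0,"ax":0,"ay":0,"az":0.58,"hand":0.3},{"tx":0,"ty":0.9,"tz":0,"ax":0,"ay":0,"az":0.58,"hand":0.3},{"tx":0,"ty":0.9,"tz":0,"ax":0,"ay":0,"az":0.58,"hand":0.3},{"tx":0,"ty":0.9,"tz":0,"ax":0,"ay":0,"az":0.58,"hand":0.3},{"tx":0,"ty":0.9,"tz":0,"ax":0,"ay":0,"az":0.58,"hand":0.3},{"tx":0,"ty":0.9,"tz":0,"ax":0,"ay":0,"az":0.58,"hand":0.3}])

```text
t: 1.9
tcp_pos: [640.1, 26.1, 296.7]
tcp_rot: [1.0, 0.006, -0.004, 0.002]
contact_force: [0.1, 1.3, -0.4]
gripper_width: 59.7
```

Run:
```python
from h import *
from cell import ctrl
s=ctrl.read_state(); where(s); print(s["joint_positions"].round(2)); print(togo(s,(0,-110,160)))
```

```text
t 1.9 org tcp [ 81.8  43.4 296.7] 296.7 F [ 0.1  1.3 -0.4] w 59.7
[-0.06  0.52  1.52 -0.    1.1  -0.07]
(array([-87.9, 148.9, 138. ]), array([0.004, 0.008, 0.047]))
```

Emit:
play_rows(rows=[{"tx":-0.44,"ty":0.75,"tz":0,"ax":0.01,"ay":0.02,"az":0.1,"hand":0.3},{"tx":-0.44,"ty":0.75,"tz":0,"ax":0.01,"ay":0.02,"az":0.1,"hand":0.3},{"tx":-0.44,"ty":0.75,"tz":0,"ax":0.01,"ay":0.02,"az":0.1,"hand":0.3},{"tx":-0.44,"ty":0.75,"tz":0.5,"ax":0.01,"ay":0.02,"az":0.1,"hand":0.3},{"tx":-0.44,"ty":0.75,"tz":0.6,"ax":0,"ay":0,"az":0.07,"hand":0.3},{"tx":0,"ty":0,"tz":0.7,"ax":0,"ay":0,"az":0,"hand":0.3},{"tx":0,"ty":0,"tz":0.7,"ax":0,"ay":0,"az":0,"hand":0.3},{"tx":0,"ty":0,"tz":0.5,"ax":0,"ay":0,"az":0,"hand":0.3},{"tx":0,"ty":0,"tz":0.3,"ax":0,"ay":0,"az":0,"hand":0.3},{"tx":0,"ty":0,"tz":0,"ax":0,"ay":0,"az":0,"hand":0.3}])

```text
t: 2.73
tcp_pos: [545.3, -138.5, 160.0]
tcp_rot: [1.0, -0.026, 0.001, 0.001]
contact_force: [-0.7, -0.2, 0.0]
gripper_width: 59.9
```

Run:
```python
from h import *
from cell import ctrl, read_camera
import cv2
s=ctrl.read_state(); where(s); print(togo(s,(0,-100,140)))
c=read_camera("wrist"); cv2.imwrite("pics/w1.png",c["color"]); pickle.dump(c,open("wrist1.pkl","wb"))
# predicted pixels for check
for P in [(-57,-68.5,80),(57,-68.5,80),(-50,-125,54),(50,-125,54),(-64,24,90),(64,24,90),(-5,-103,26)]: print(P,proj(c,W(org,P)).round())
```

```text
t 2.73 org tcp [  -7.3 -124.3  160. ] 160.0 F [-0.7 -0.2  0. ] w 59.9
(array([  6.8, -24.4,  20. ]), array([ 0.001, -0.003, -0.018]))
(-57, -68.5, 80) [166. 180.]
(57, -68.5, 80) [489. 174.]
(-50, -125, 54) [216. 293.]
(50, -125, 54) [436. 289.]
(-64, 24, 90) [  84. -162.]
(64, 24, 90) [ 571. -173.]
(-5, -103, 26) [314. 228.]
```

View pics/w1.png

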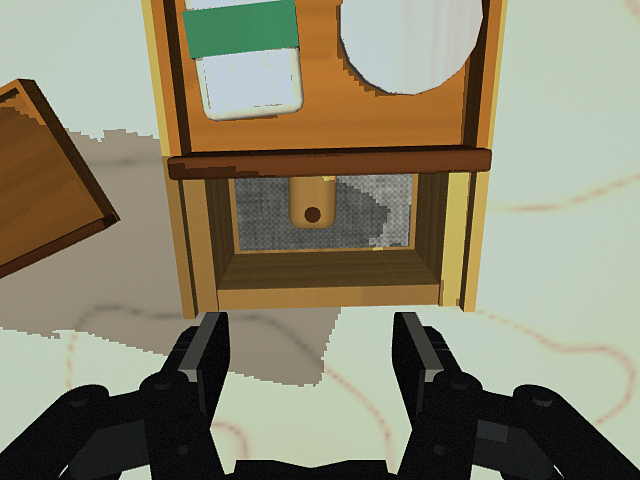

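The wrist view matches the fit: board edge at row 175, butt at (312,228). Now I lower the gripper and push.

Emit:
play_rows(rows=[{"tx":0.17,"ty":0,"tz":0.3,"ax":0,"ay":0,"az":-0.18,"hand":0.3},{"tx":0,"ty":-0.25,"tz":0.3,"ax":0,"ay":0,"az":0,"hand":0.3},{"tx":0,"ty":-0.25,"tz":0,"ax":0,"ay":0,"az":0,"hand":0.3},{"tx":0,"ty":-0.15,"tz":0,"ax":0,"ay":0,"az":0,"hand":0.3},{"tx":0,"ty":-0.12,"tz":0,"ax":0,"ay":0,"az":0,"hand":0.3},{"tx":0,"ty":-0.12,"tz":0,"ax":0,"ay":0,"az":0,"hand":0.3},{"tx":0,"ty":-0.1,"tz":0,"ax":0,"ay":0,"az":0,"hand":0.3},{"tx":0,"ty":-0.1,"tz":0,"ax":0,"ay":0,"az":0,"hand":0.3}])

```text
t: 3.45
tcp_pos: [556.6, -92.8, 143.5]
tcp_rot: [1.0, -0.016, 0.006, 0.002]
contact_force: [-0.8, -1.8, -1.4]
gripper_width: 59.8
```

Run:
```python
from h import *
from cell import ctrl
s=ctrl.read_state(); where(s); print(togo(s,(0,4,135)))
```

```text
t 3.45 org tcp [  2.6 -78.3 143.5] 143.5 F [-0.8 -1.8 -1.4] w 59.8
(array([ -2.5, -82.3,   8.1]), array([ 0.004, -0.012,  0.002]))
```

Emit:
play_rows(rows=[{"tx":-0.06,"ty":0.1,"tz":0.2,"ax":0.04,"ay":-0.12,"az":0,"hand":0.3},{"tx":0,"ty":0,"tz":0.1,"ax":0,"ay":0,"az":0,"hand":0.3},{"tx":0,"ty":-0.1,"tz":0,"ax":0,"ay":0,"az":0,"hand":0.3},{"tx":0,"ty":-0.15,"tz":0,"ax":0,"ay":0,"az":0,"hand":0.3},{"tx":0,"ty":-0.15,"tz":0,"ax":0,"ay":0,"az":0,"hand":0.3},{"tx":0,"ty":-0.15,"tz":0,"ax":0,"ay":0,"az":0,"hand":0.3},{"tx":0,"ty":-0.15,"tz":0,"ax":0,"ay":0,"az":0,"hand":0.3},{"tx":0,"ty":-0.15,"tz":0,"ax":0,"ay":0,"az":0,"hand":0.3},{"tx":0,"ty":-0.15,"tz":0,"ax":0,"ay":0,"az":0,"hand":0.3},{"tx":0,"ty":-0.15,"tz":0,"ax":0,"ay":0,"az":0,"hand":0.3},{"tx":0,"ty":-0.15,"tz":0,"ax":0,"ay":0,"az":0,"hand":0.3},{"tx":0,"ty":-0.15,"tz":0,"ax":0,"ay":0,"az":0,"hand":0.3}])

```text
t: 4.45
tcp_pos: [556.5, -34.7, 131.3]
tcp_rot: [1.0, -0.017, 0.0, 0.001]
contact_force: [-0.2, -2.1, 0.8]
gripper_width: 59.7
```

Run:
```python
from h import *
from cell import ctrl
s=ctrl.read_state(); where(s); print(togo(s,(0,4,135)))
```

```text
t 4.45 org tcp [  0.4 -20.2 131.3] 131.3 F [-0.2 -2.1  0.8] w 59.7
(array([ -0.4, -24.2,  -3.8]), array([ 0.001, -0.001,  0.001]))
```

Emit:
play_rows(rows=[{"tx":0,"ty":-0.12,"tz":-0.03,"ax":0,"ay":0,"az":0,"hand":0.3},{"tx":0,"ty":-0.1,"tz":-0.03,"ax":0,"ay":0,"az":0,"hand":0.3},{"tx":0,"ty":-0.1,"tz":0,"ax":0,"ay":0,"az":0,"hand":0.3},{"tx":0,"ty":-0.1,"tz":0,"ax":0,"ay":0,"az":0,"hand":0.3},{"tx":0,"ty":-0.08,"tz":0,"ax":0,"ay":0,"az":0,"hand":0.3},{"tx":0,"ty":-0.05,"tz":0,"ax":0,"ay":0,"az":0,"hand":0.3}])

```text
t: 4.95
tcp_pos: [556.9, -9.0, 133.5]
tcp_rot: [1.0, -0.016, -0.0, 0.001]
contact_force: [-0.2, -2.3, -0.4]
gripper_width: 59.6
```

Run:
```python
from h import *
from cell import ctrl
s=ctrl.read_state(); where(s); print(togo(s,(0,4,135)))
```

```text
t 4.95 org tcp [-1.000e-01  5.500e+00  1.335e+02] 133.5 F [-0.2 -2.3 -0.4] w 59.6
(array([ 0.1,  1.5, -1.5]), array([0.001, 0.   , 0.002]))
```

Force still at sliding level, so I keep going in small steps until it rises at the stop.

Emit:
play_rows(rows=[{"tx":0,"ty":-0.04,"tz":0,"ax":0,"ay":0,"az":0,"hand":0.3},{"tx":0,"ty":-0.04,"tz":0,"ax":0,"ay":0,"az":0,"hand":0.3}])

```text
t: 5.12
tcp_pos: [557.6, -8.1, 133.8]
tcp_rot: [1.0, -0.014, 0.001, 0.003]
contact_force: [-4.3, -24.5, -0.2]
gripper_width: 60.1
```

Emit:
play_rows(rows=[{"tx":0,"ty":-0.04,"tz":0,"ax":0,"ay":0,"az":0,"hand":0.3},{"tx":0,"ty":-0.04,"tz":0,"ax":0,"ay":0,"az":0,"hand":0.3}])

```text
t: 5.28
tcp_pos: [557.6, -7.9, 133.7]
tcp_rot: [1.0, -0.013, 0.0, 0.005]
contact_force: [-1.3, -15.9, 0.3]
gripper_width: 60.1
```

The tray hit its stop (force rose to 24 N at TCP y about 6.5). I'll back off over the handle and check.

Emit:
play_rows(rows=[{"tx":0,"ty":0.2,"tz":0,"ax":0,"ay":0,"az":0,"hand":0.3},{"tx":0,"ty":0.5,"tz":-0.3,"ax":0,"ay":0,"az":0,"hand":0.45},{"tx":0,"ty":0.4,"tz":-0.3,"ax":0,"ay":0,"az":0,"hand":0.45},{"tx":0,"ty":0.2,"tz":0,"ax":0,"ay":0,"az":0,"hand":0.45},{"tx":0,"ty":0,"tz":0,"ax":0,"ay":0,"az":0,"hand":0.45}])

```text
t: 5.7
tcp_pos: [555.8, -61.9, 158.1]
tcp_rot: [1.0, -0.013, -0.0, 0.005]
contact_force: [0.2, -0.3, -0.6]
gripper_width: 46.7
```

Run:
```python
from h import *
from cell import ctrl, read_camera
import cv2
s=ctrl.read_state(); where(s); print(togo(s,(-4,-45,83)))
c=read_camera("wrist"); cv2.imwrite("pics/w2.png",c["color"]); pickle.dump(c,open("wrist2.pkl","wb"))
for P in [(-57,15,80),(57,15,80),(-64,24,90),(64,24,90),(-5,-103,26),(-4,-43,26)]: print(P,proj(c,W(org,P)).round())
```

```text
t 5.7 org tcp [  0.7 -47.4 158.1] 158.1 F [ 0.2 -0.3 -0.6] w 46.7
(array([-4.6, -3.1, 75.1]), array([0.009, 0.001, 0.008]))
(-57, 15, 80) [144. 156.]
(57, 15, 80) [476. 159.]
(-64, 24, 90) [106. 131.]
(64, 24, 90) [514. 134.]
(-5, -103, 26) [300. 360.]
(-4, -43, 26) [301. 259.]
```

View pics/w2.png

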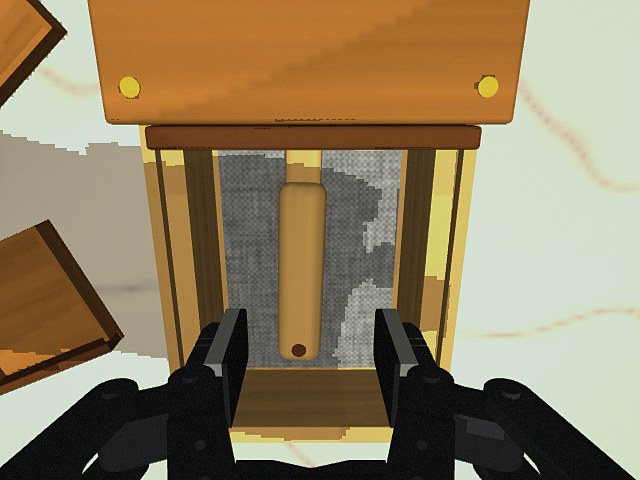

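The tray's board sits parallel under the deck edge, about 9 mm in front of it. The handle runs from (299,360) to (303,184). Next I compute its axis.

Run:
```python
from h import *
c=pickle.load(open("wrist2.pkl","rb"))
for q in [(299,360),(303,184),(279,270),(324,270),(146,138),(480,138)]: print(q,O(org,ray(c,q,26 if q[1]>150 else 80)).round(1))
```

```text
(299, 360) [  -5.3 -102.9   26. ]
(303, 184) [-3.3 -4.8 26. ]
(279, 270) [-15.5 -49.3  26. ]
(324, 270) [  7.5 -49.1  26. ]
(146, 138) [-55.5  21.   80. ]
(480, 138) [57.5 21.9 80. ]
```

Emit:
play_rows(rows=[{"tx":-0.12,"ty":-0.03,"tz":0.3,"ax":0.09,"ay":0.01,"az":0.28,"hand":0.45},{"tx":0,"ty":0,"tz":0.4,"ax":0,"ay":0,"az":0,"hand":0.45},{"tx":0,"ty":0,"tz":0.4,"ax":0,"ay":0,"az":0,"hand":0.45},{"tx":0,"ty":0,"tz":0.3,"ax":0,"ay":0,"az":0,"hand":0.45},{"tx":0,"ty":0,"tz":0.1,"ax":0,"ay":0,"az":0,"hand":0.45},{"tx":0,"ty":0,"tz":0,"ax":0,"ay":0,"az":0,"hand":0.45}])

```text
t: 6.25
tcp_pos: [550.3, -56.1, 93.4]
tcp_rot: [1.0, -0.028, -0.0, -0.001]
contact_force: [0.5, -0.3, 0.7]
gripper_width: 46.9
```

```bash
cat > plan.py <<'E'
import numpy as np
def edge(s0,s1,h0,h1):
    s=np.arange(s0,s1+.1,3); h=np.arange(h0,h1+.1,3)
    return np.vstack([np.c_[s,s*0+h0],np.c_[s,s*0+h1],np.c_[h*0+s0,h],np.c_[h*0+s1,h]])
B=np.vstack([edge(0,100,0,20),edge(100,125,0,12),edge(125,210,0,9),edge(134,202,0,22)])
G=np.vstack([edge(47,73,0,75),edge(15,105,73,110)])
boxes=[(15,200,56,80),(24,200,80,90),(-136,-124,-50,54),(-400,400,-50,6),(124,300,0,90)]
def cl(P):
    m=1e9
    for a,b,c,d in boxes:
        q=np.abs(P-[(a+b)/2,(c+d)/2])-[(b-a)/2,(d-c)/2]
        m=min(m,(np.linalg.norm(np.maximum(q,0),axis=1)+np.minimum(q.max(1),0)).min())
    return m
def place(P,y,z,th):  # grip point (s=60,h=10)->(y,z), handle-up th
    d=P-[60,10]; c,s=np.cos(th),np.sin(th); return np.c_[y+c*d[:,0]+s*d[:,1], z-s*d[:,0]+c*d[:,1]]
if __name__=="__main__":
    for y in range(-43,-164,-10):
        best=max((min(cl(place(B,y,z,t)),cl(place(G,y,z,t))),z,t) for t in np.arange(0,.8,.04) for z in range(16,220,3) if z<16+200*np.sin(t)+10)
        print(y,[round(float(v),2) for v in best])
E
python3 plan.py
python3 - <<'E'
from h import *
from cell import ctrl
s=ctrl.read_state(); where(s); print(togo(s,(-4,-45,81)))
E
```

```text
-43 [9.95, 40.0, 0.08]
-53 [9.95, 40.0, 0.08]
-63 [4.66, 58.0, 0.24]
-73 [6.04, 58.0, 0.24]
-83 [6.94, 64.0, 0.28]
-93 [10.41, 127.0, 0.76]
-103 [13.56, 133.0, 0.76]
-113 [19.41, 136.0, 0.76]
-123 [27.51, 145.0, 0.76]
-133 [37.5, 163.0, 0.76]
-143 [46.41, 163.0, 0.76]
-153 [46.41, 163.0, 0.76]
-163 [42.14, 163.0, 0.76]
t 6.25 org tcp [ -5.1 -41.8  93.4] 93.4 F [ 0.5 -0.3  0.7] w 46.9
(array([ 1.1,  3.2, 12.4]), array([-0.001,  0.001, -0.021]))
```

Emit:
play_rows(rows=[{"tx":0,"ty":0.05,"tz":0.2,"ax":0,"ay":0,"az":0,"hand":0.45},{"tx":0,"ty":0,"tz":0.1,"ax":0,"ay":0,"az":0,"hand":0.45},{"tx":0,"ty":0,"tz":0.02,"ax":0,"ay":0,"az":0,"hand":0.45}])

```text
t: 6.5
tcp_pos: [552.0, -57.6, 82.9]
tcp_rot: [1.0, -0.027, 0.002, -0.0]
contact_force: [-1.8, -0.6, 13.9]
gripper_width: 47.1
```

```bash
cat > path.py <<'E'
import heapq, numpy as np
from plan import *
Y=np.arange(-43,-170,-5); Z=np.arange(16,260,4); T=np.arange(0,.85,.05); C={}
def c(n):
    if n not in C:
        y,z,t=Y[n[0]],Z[n[1]],T[n[2]]; C[n]=min(8,cl(place(B,y,z,t)),cl(place(G,y,z,t)))
    return C[n]
start=(0,0,0); h=[(0,start,None)]; par={}
while h:
    d,n,p=heapq.heappop(h)
    if n in par: continue
    par[n]=p
    if place(B,Y[n[0]],Z[n[1]],T[n[2]])[:,1].min()>110: break
    for dy in(-1,0,1):
        for dz in(-1,0,1,2):
            for dt in(-1,0,1):
                m=(n[0]+dy,n[1]+dz,n[2]+dt)
                if m==n or m in par or not(0<=m[0]<len(Y) and 0<=m[1]<len(Z) and 0<=m[2]<len(T)): continue
                k=c(m)
                if k<2.5 and m[1]>2: continue
                if k<-.5: continue
                heapq.heappush(h,(d+(abs(dy)*5+abs(dz)*4+abs(dt)*8)*(1+.3*(8-k)),m,n))
P=[]
while n: P.append(n); n=par[n]
for n in P[::-1]: print(Y[n[0]],Z[n[1]],round(T[n[2]],2),round(c(n),1))
E
timeout 200 python3 path.py
python3 - <<'E'
from h import *
from cell import ctrl
s=ctrl.read_state(); where(s); print(togo(s,(-4,-45,81)))
E
```

```text
-43 16 0.0 0.0
-43 24 0.0 8
-48 32 0.05 8
-53 40 0.1 8
-53 44 0.1 7.4
-53 48 0.15 7.2
-53 52 0.2 6.4
-58 52 0.2 5.2
-63 56 0.2 3.5
-68 56 0.2 3.1
-73 60 0.25 5.9
-78 60 0.25 7.2
-83 60 0.25 6.0
-88 60 0.25 4.7
-93 68 0.3 8
-98 68 0.3 8
-103 68 0.3 8
-108 68 0.3 8
-113 72 0.3 8
-118 72 0.3 8
-123 76 0.3 8
-128 76 0.3 8
-133 84 0.3 8
-133 92 0.3 8
-138 100 0.3 8
-138 108 0.3 8
-138 116 0.3 8
-138 124 0.3 8
-138 132 0.3 8
-138 140 0.3 8
-138 148 0.3 8
-138 156 0.3 8
-138 164 0.3 8
t 6.5 org tcp [ -3.3 -43.2  82.9] 82.9 F [-1.8 -0.6 13.9] w 47.1
(array([-0.7,  1.8,  1.9]), array([-0.001, -0.004, -0.019]))
```

Fingertips are touching the well floor (14 N), so I raise before closing.

Emit:
play_rows(rows=[{"tx":0,"ty":0,"tz":-0.18,"ax":0,"ay":0,"az":0,"hand":0.45},{"tx":0,"ty":0,"tz":0,"ax":0,"ay":0,"az":0,"hand":0.6},{"tx":0,"ty":0,"tz":0,"ax":0,"ay":0,"az":0,"hand":0.65},{"tx":0,"ty":0,"tz":0,"ax":0,"ay":0,"az":0,"hand":0.65}])

```text
t: 6.83
tcp_pos: [552.7, -57.4, 91.3]
tcp_rot: [1.0, -0.027, 0.004, 0.0]
contact_force: [0.1, 1.0, -0.4]
gripper_width: 30.1
```

Emit:
play_rows(rows=[{"tx":0,"ty":0,"tz":0.05,"ax":0,"ay":0,"az":0,"hand":0.65},{"tx":0,"ty":0,"tz":0.05,"ax":0,"ay":0,"az":0,"hand":0.65}])

```text
t: 7.0
tcp_pos: [552.7, -57.4, 87.0]
tcp_rot: [1.0, -0.027, 0.004, 0.0]
contact_force: [0.8, 0.0, 0.4]
gripper_width: 29.7
```

No contact at z 87, so I close with 60 N.

Emit:
play_rows(rows=[{"tx":0,"ty":0,"tz":0,"ax":0,"ay":0,"az":0,"hand":0.75},{"tx":0,"ty":0,"tz":0,"ax":0,"ay":0,"az":0,"hand":1},{"tx":0,"ty":0,"tz":0,"ax":0,"ay":0,"az":0,"hand":1},{"tx":0,"ty":0,"tz":0,"ax":0,"ay":0,"az":0,"hand":1}], newtons=60)

```text
t: 7.33
tcp_pos: [552.6, -57.4, 86.8]
tcp_rot: [1.0, -0.026, 0.003, 0.0]
contact_force: [-1.0, 0.4, 4.7]
gripper_width: 22.3
```

Run:
```python
from h import *
from cell import ctrl
s=ctrl.read_state(); where(s); print(togo(s,(-4,-45,81)),s["wrist_torque"].round(2))
```

```text
t 7.33 org tcp [ -2.8 -43.   86.8] 86.8 F [-1.   0.4  4.7] w 22.3
(array([-1.3,  2.1,  5.8]), array([ 0.   , -0.007, -0.018])) [-0.    0.15  0.05]
```

Emit:
play_rows(rows=[{"tx":0,"ty":0,"tz":-0.1,"ax":0,"ay":0,"az":0,"hand":1},{"tx":0,"ty":0,"tz":-0.1,"ax":0,"ay":0,"az":0,"hand":1},{"tx":0,"ty":0,"tz":0,"ax":0,"ay":0,"az":0,"hand":1}])

```text
t: 7.58
tcp_pos: [552.2, -57.3, 94.6]
tcp_rot: [1.0, -0.026, 0.003, -0.0]
contact_force: [0.7, -0.4, -1.6]
gripper_width: 22.4
```

```bash
cat > step.py <<'E'
import sys
from h import *
from cell import ctrl
s=ctrl.read_state(); where(s)
Rc=R.from_quat(s["tcp_rot"]); Rx=lambda t:R.from_euler("z",org[2]-.018)*R.from_euler("x",np.pi-t)
tc=(Rx(0).inv()*Rc).as_rotvec()[0]+np.pi if 0 else None
z=R.from_euler("z",-(org[2]-.018)).apply(Rc.apply([0,0,1])); th=np.arctan2(-z[1],-z[2]); o=O(org,s["tcp_pos"])
print("now y,z,th",round(o[1]-70.8*np.sin(th),1),round(o[2]-70.8*np.cos(th),1),round(th,3),"x",o[0].round(1))
prev=(s["tcp_pos"],Rc)
for a in sys.argv[1:]:
    y,zz,t,n=map(float,a.split(",")); p=W(org,(-3.0,y+70.8*np.sin(t),zz+70.8*np.cos(t))); r=Rx(t)
    # split in n rows, exact intermediate deltas
    rv=(prev[1].inv()*r).as_rotvec(); d=[]
    for i in range(int(n)):
        Ri=prev[1]*R.from_rotvec(rv*i/n); d.append(Ri.inv().apply((p-prev[0])/n)/40)
    print(a,"per row t",np.round(np.mean(d,0),2),"a",np.round(rv/n*10,2)); prev=(p,r)
E
python3 step.py -- 2>/dev/null | head -2; python3 step.py=0 2>/dev/null; python3 step.py -- >/dev/null 2>&1
python3 - <<'E'
import subprocess
print(subprocess.run(["python3","step.py","-53,40,.1,3","-53,50,.2,2","-58,53,.21,1","-63,58,.24,2","-73,58,.24,2","-83,63,.275,2","-93,68,.3,2"],capture_output=True,text=True).stdout)
E
```

```text
t 7.58 org tcp [ -3.1 -42.9  94.6] 94.6 F [ 0.7 -0.4 -1.6] w 22.4
now y,z,th -42.9 23.8 -0.0 x -3.1
t 7.58 org tcp [ -3.1 -42.9  94.6] 94.6 F [ 0.7 -0.4 -1.6] w 22.4
now y,z,th -42.9 23.8 -0.0 x -3.1
-53,40,.1,3 per row t [ 0.    0.03 -0.13] a [-0.33 -0.02 -0.  ]
-53,50,.2,2 per row t [-0.   -0.07 -0.12] a [-0.5  0.   0. ]
-58,53,.21,1 per row t [ 0.    0.12 -0.05] a [-0.1 -0.  -0. ]
-63,58,.24,2 per row t [ 0.    0.05 -0.05] a [-0.15  0.    0.  ]
-73,58,.24,2 per row t [0.   0.12 0.03] a [0. 0. 0.]
-83,63,.275,2 per row t [ 0.    0.11 -0.03] a [-0.17  0.   -0.  ]
-93,68,.3,2 per row t [ 0.    0.12 -0.03] a [-0.12  0.   -0.  ]
```

Emit:
play_rows(rows=[{"tx":0,"ty":0.03,"tz":-0.13,"ax":-0.33,"ay":0,"az":0,"hand":1},{"tx":0,"ty":0.03,"tz":-0.13,"ax":-0.33,"ay":0,"az":0,"hand":1},{"tx":0,"ty":0.03,"tz":-0.13,"ax":-0.33,"ay":0,"az":0,"hand":1},{"tx":0,"ty":0,"tz":0,"ax":0,"ay":0,"az":0,"hand":1}])

```text
t: 7.92
tcp_pos: [551.7, -60.9, 110.6]
tcp_rot: [0.998, -0.027, 0.001, 0.051]
contact_force: [0.5, -0.1, -1.3]
gripper_width: 22.1
```

```bash
python3 step.py -53,50,.2,2 -58,53,.21,1; python3 step.py=x 2>/dev/null
python3 - <<'E'
from cell import read_camera
import cv2, numpy as np
a=read_camera("scene")["color"][212:342,270:430]; b=read_camera("side")["color"][188:296,300:372]
a=cv2.resize(a,(480,390),interpolation=cv2.INTER_CUBIC); b=cv2.resize(b,(260,390),interpolation=cv2.INTER_CUBIC)
cv2.imwrite("pics/m1.png",cv2.convertScaleAbs(np.hstack([a,b]),alpha=1.6))
E
```

```text
t 7.92 org tcp [ -3.5 -46.5 110.6] 110.6 F [ 0.5 -0.1 -1.3] w 22.1
now y,z,th -53.8 40.2 0.103 x -3.5
-53,50,.2,2 per row t [ 0.01 -0.08 -0.12] a [-0.49 -0.02 -0.01]
-58,53,.21,1 per row t [ 0.    0.12 -0.05] a [-0.1 -0.  -0. ]
```

View pics/m1.png

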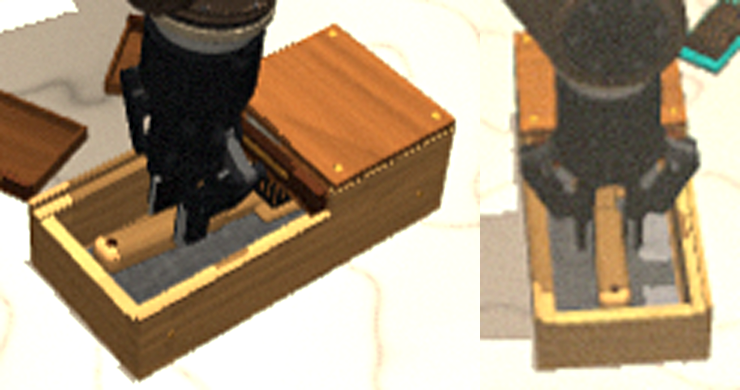

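The brush is held and tilting with its handle up in the scene view (butt at about (110,245)), and the tray is home. Continuing.

Emit:
play_rows(rows=[{"tx":0,"ty":-0.08,"tz":-0.12,"ax":-0.49,"ay":0,"az":0,"hand":1},{"tx":0,"ty":-0.08,"tz":-0.12,"ax":-0.49,"ay":0,"az":0,"hand":1},{"tx":0,"ty":0,"tz":0,"ax":0,"ay":0,"az":0,"hand":1}])

```text
t: 8.27
tcp_pos: [551.4, -53.8, 117.7]
tcp_rot: [0.995, -0.028, -0.002, 0.099]
contact_force: [0.6, 0.1, -1.4]
gripper_width: 22.3
```

```bash
python3 step.py -- -58,53,.21,1 2>&1|head -2; sed -i 's/sys.argv\[1:\]/[a for a in sys.argv[1:] if a!="--"]/' step.py; python3 step.py -58,53,.21,1 -63,58,.24,2 -73,58,.24,2|tail -3
```

```text
t 8.27 org tcp [ -4.  -39.5 117.7] 117.7 F [ 0.6  0.1 -1.4] w 22.3
now y,z,th -53.4 48.2 0.198 x -4.0
-58,53,.21,1 per row t [ 0.03  0.11 -0.09] a [-0.12 -0.01 -0.04]
-63,58,.24,2 per row t [ 0.    0.05 -0.05] a [-0.15  0.    0.  ]
-73,58,.24,2 per row t [0.   0.12 0.03] a [0. 0. 0.]
```

Emit:
play_rows(rows=[{"tx":0.03,"ty":0.11,"tz":-0.09,"ax":-0.12,"ay":0,"az":-0.04,"hand":1},{"tx":0,"ty":0.05,"tz":-0.05,"ax":-0.15,"ay":0,"az":0,"hand":1},{"tx":0,"ty":0.05,"tz":-0.05,"ax":-0.15,"ay":0,"az":0,"hand":1},{"tx":0,"ty":0,"tz":0,"ax":0,"ay":0,"az":0,"hand":1}])

```text
t: 8.6
tcp_pos: [552.0, -61.7, 126.4]
tcp_rot: [0.993, -0.025, -0.004, 0.118]
contact_force: [0.0, 0.5, -0.8]
gripper_width: 22.1
```

```bash
python3 step.py -73,58,.24,2 -83,63,.275,2 -93,68,.3,2
```

```text
t 8.6 org tcp [ -3.2 -47.3 126.4] 126.4 F [ 0.   0.5 -0.8] w 22.1
now y,z,th -63.9 57.6 0.237 x -3.2
-73,58,.24,2 per row t [0.   0.11 0.02] a [-0.01  0.01  0.01]
-83,63,.275,2 per row t [ 0.    0.11 -0.03] a [-0.17  0.   -0.  ]
-93,68,.3,2 per row t [ 0.    0.12 -0.03] a [-0.12  0.   -0.  ]
```

Emit:
play_rows(rows=[{"tx":0,"ty":0.11,"tz":0.02,"ax":0,"ay":0,"az":0,"hand":1},{"tx":0,"ty":0.11,"tz":0.02,"ax":0,"ay":0,"az":0,"hand":1},{"tx":0,"ty":0,"tz":0,"ax":0,"ay":0,"az":0,"hand":1}])

```text
t: 8.85
tcp_pos: [551.4, -71.9, 126.8]
tcp_rot: [0.993, -0.026, -0.004, 0.118]
contact_force: [0.5, 0.7, -0.6]
gripper_width: 22.4
```

Emit:
play_rows(rows=[{"tx":0,"ty":0.11,"tz":-0.03,"ax":-0.17,"ay":0,"az":0,"hand":1},{"tx":0,"ty":0.11,"tz":-0.03,"ax":-0.17,"ay":0,"az":0,"hand":1},{"tx":0,"ty":0,"tz":0,"ax":0,"ay":0,"az":0,"hand":1}])

```text
t: 9.1
tcp_pos: [550.7, -81.3, 131.1]
tcp_rot: [0.991, -0.026, -0.005, 0.135]
contact_force: [0.4, 0.3, -0.4]
gripper_width: 22.7
```

```bash
python3 step.py -93,68,.3,2 -123,76,.3,5 -138,100,.3,4 -138,300,.3,10
```

```text
t 9.1 org tcp [ -3.8 -66.9 131.1] 131.1 F [ 0.4  0.3 -0.4] w 22.7
now y,z,th -85.8 62.9 0.27 x -3.8
-93,68,.3,2 per row t [ 0.01  0.08 -0.04] a [-0.15  0.01 -0.  ]
-123,76,.3,5 per row t [0.   0.16 0.01] a [0. 0. 0.]
-138,100,.3,4 per row t [ 0.    0.13 -0.12] a [0. 0. 0.]
-138,300,.3,10 per row t [-0.    0.15 -0.48] a [0. 0. 0.]
```

Emit:
play_rows(rows=[{"tx":0.01,"ty":0.08,"tz":-0.04,"ax":-0.15,"ay":0,"az":0,"hand":1},{"tx":0.01,"ty":0.08,"tz":-0.04,"ax":-0.15,"ay":0,"az":0,"hand":1},{"tx":0,"ty":0.16,"tz":0.01,"ax":0,"ay":0,"az":0,"hand":1},{"tx":0,"ty":0.16,"tz":0.01,"ax":0,"ay":0,"az":0,"hand":1},{"tx":0,"ty":0,"tz":0,"ax":0,"ay":0,"az":0,"hand":1}])

```text
t: 9.52
tcp_pos: [550.4, -100.5, 139.4]
tcp_rot: [0.988, -0.026, -0.005, 0.15]
contact_force: [0.6, -0.2, -1.3]
gripper_width: 22.6
```

```bash
python3 step.py -123,76,.3,3 -138,100,.3,4
```

```text
t 9.52 org tcp [ -3.4 -86.2 139.4] 139.4 F [ 0.6 -0.2 -1.3] w 22.6
now y,z,th -107.2 71.8 0.302 x -3.4
-123,76,.3,3 per row t [0.01 0.14 0.01] a [ 0.01  0.01 -0.  ]
-138,100,.3,4 per row t [ 0.    0.13 -0.12] a [0. 0. 0.]
```

Emit:
play_rows(rows=[{"tx":0.01,"ty":0.14,"tz":0.01,"ax":0,"ay":0,"az":0,"hand":1},{"tx":0,"ty":0.14,"tz":0.01,"ax":0,"ay":0,"az":0,"hand":1},{"tx":0,"ty":0.14,"tz":0.01,"ax":0,"ay":0,"az":0,"hand":1},{"tx":0,"ty":0.13,"tz":-0.08,"ax":0,"ay":0,"az":0,"hand":1},{"tx":0,"ty":0.13,"tz":-0.08,"ax":0,"ay":0,"az":0,"hand":1},{"tx":0,"ty":0.13,"tz":-0.08,"ax":0,"ay":0,"az":0,"hand":1},{"tx":0,"ty":0.13,"tz":-0.08,"ax":0,"ay":0,"az":0,"hand":1},{"tx":0,"ty":0.13,"tz":-0.12,"ax":0,"ay":0,"az":0,"hand":1},{"tx":0,"ty":0,"tz":0,"ax":0,"ay":0,"az":0,"hand":1}])

```text
t: 10.27
tcp_pos: [548.7, -141.3, 171.1]
tcp_rot: [0.988, -0.027, -0.005, 0.15]
contact_force: [0.2, 0.1, -0.6]
gripper_width: 22.4
```

```bash
python3 step.py -150,300,.3,10
```

```text
t 10.27 org tcp [  -3.7 -127.   171.1] 171.1 F [ 0.2  0.1 -0.6] w 22.4
now y,z,th -148.0 103.5 0.301 x -3.7
-150,300,.3,10 per row t [ 0.    0.15 -0.47] a [ 0.  0. -0.]
```

Emit:
play_rows(rows=[{"tx":0,"ty":0.06,"tz":-0.2,"ax":0,"ay":0,"az":0,"hand":1},{"tx":0,"ty":0.12,"tz":-0.4,"ax":0,"ay":0,"az":0,"hand":1},{"tx":0,"ty":0.15,"tz":-0.5,"ax":0,"ay":0,"az":0,"hand":1},{"tx":0,"ty":0.15,"tz":-0.5,"ax":0,"ay":0,"az":0,"hand":1},{"tx":0,"ty":0.15,"tz":-0.5,"ax":0,"ay":0,"az":0,"hand":1},{"tx":0,"ty":0.15,"tz":-0.5,"ax":0,"ay":0,"az":0,"hand":1},{"tx":0,"ty":0.15,"tz":-0.5,"ax":0,"ay":0,"az":0,"hand":1},{"tx":0,"ty":0.15,"tz":-0.5,"ax":0,"ay":0,"az":0,"hand":1},{"tx":0,"ty":0.15,"tz":-0.5,"ax":0,"ay":0,"az":0,"hand":1},{"tx":0,"ty":0.15,"tz":-0.5,"ax":0,"ay":0,"az":0,"hand":1},{"tx":0,"ty":0.12,"tz":-0.4,"ax":0,"ay":0,"az":0,"hand":1},{"tx":0,"ty":0.06,"tz":-0.2,"ax":0,"ay":0,"az":0,"hand":1}])

```text
t: 11.27
tcp_pos: [547.2, -136.2, 402.7]
tcp_rot: [0.989, -0.025, -0.007, 0.147]
contact_force: [0.5, 0.1, -0.1]
gripper_width: 22.2
```

Emit:
play_rows(rows=[{"tx":0,"ty":0,"tz":0,"ax":0,"ay":0,"az":0,"hand":1},{"tx":0,"ty":0,"tz":0,"ax":0,"ay":0,"az":0,"hand":1},{"tx":0,"ty":0,"tz":0,"ax":0,"ay":0,"az":0,"hand":1},{"tx":0,"ty":0,"tz":0,"ax":0,"ay":0,"az":0,"hand":1}])

```text
t: 11.6
tcp_pos: [546.6, -135.5, 403.1]
tcp_rot: [0.989, -0.024, -0.006, 0.147]
contact_force: [-1.3, -0.2, -1.0]
gripper_width: 22.3
```

```bash
python3 step.py
python3 - <<'E'
from cell import read_camera
import cv2, numpy as np
a=read_camera("scene")["color"][60:460,80:480]; b=read_camera("side")["color"][150:410,160:420]
cv2.imwrite("pics/f1.png",cv2.convertScaleAbs(np.hstack([a,cv2.resize(b,(400,400),interpolation=cv2.INTER_CUBIC)]),alpha=1.6))
E
```

```text
t 11.6 org tcp [  -6.  -121.2  403.1] 403.1 F [-1.3 -0.2 -1. ] w 22.3
now y,z,th -141.8 335.4 0.296 x -6.0
```

View pics/f1.png

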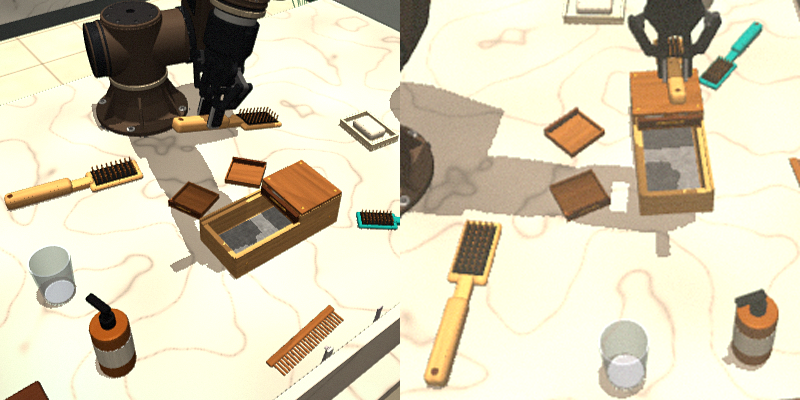

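The brush is held handle-up at (180,125) to (280,125) in the left view. The tray's board is at the deck edge, the well is empty, and the other objects stand where they were. Handing in.

Run:
```python
from cell import ctrl, order
s=ctrl.read_state(); print(abs(s["dq"]).max(), s["gripper_width"]); print(order.finish_job())
```

```text
0.006559101402225705 22.234188177413984
the job is handed in; nothing more can be done
None
```

I pushed the tray fully home, then gripped the brush by its handle, tilted it about 17° and drew it out handle first. The job was handed in at about 12 s.

**Tray:** the push force rose from about 2 N to 24 N at the back stop. In the last picture the front board still sits at the deck edge.

**Brush:** the grip holds at 22 mm opening under 60 N. I estimate the head tip at about 285 mm and the handle end at about 350 mm above the counter, from the arm's pose rather than measured in a picture. That is well above the 90 mm deck top. The arm was still at hand-in (largest joint speed 0.007 rad/s).

**Forces:** the fingertips touched the well floor once before the grasp (14 N), so I raised them before closing. After the brush lifted clear, the readings between moves stayed within about 2 N.

**Not confirmed:** the soap bar and tin are out of sight under the deck, so I could not see them in the home tray. Both were in the tray before the push, which was slow, and nothing loose showed on the counter afterwards. The other counter objects I could see looked unmoved. The jar was outside the last crops and the comb and dish appeared in only one of them.

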